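# Clamp a wood block in the cam jig and hold the dial on its third click

## Robot

A 6-joint arm with a two-finger parallel gripper is mounted at the origin on a cart in front of the work surface, level with it; the furniture and walls round the work are solid. World frame = base frame: x ahead of the robot, y to its left, z up, the work surface at z = 0. Lengths are in m, angles in degrees, forces in N, time in s.
With the tool pointing down it reaches from about 0.35 to 0.875 m from the base axis. Payload 4.2 kg.
Tool frame: the origin (TCP) lies on the front face of the gripper's body, between the roots of the fingers; the fingertips stand 70 mm ahead of it and the grasp point (between the pads) lies 51 mm ahead of it; z points along the fingers, y is the line along which they close (so a half turn about z gives the same grasp; the last joint's range is limited). The gripper opens to 87 mm and grips with 3 to 60 N. Pads are 19 mm wide; open, the fingers measure 117 mm over their backs; the gripper's body (75 mm by 190 mm) begins 51 mm behind the grasp point.
Start: joints at [87.468, 22.042, 0.453, 0, -68.411, -14.817], TCP at [0.186, 0.597, 0.292] pointing down, gripper open.
Joint ranges: [-179.83, 179.83], [-69.29, 118.12], [-61.27, 80.66], [-181.25, 117.63], [-171.15, -9.14], [-177.46, 177.46]. Speed limits (degrees/s): [159.86, 159.86, 180, 180, 180, 180].

## Interface

Orientations are given as a 3x3 rotation matrix whose columns are the frame's x, y, z axes.
In Python, from station import r gives the robot as it stands.
- The arm moves only by the shell command python3 -m pendant 'ROWS' [OPENING]. ROWS is JSON, a list of rows, each a list of 2 entries, a list of its own where there are three numbers: the shift along the tool's x, y, z in mm, then the turn, a rotation vector about the tool's x, y, z in rad. A call has 1 to 10 rows; each row is the pose to reach, as a shift and turn from the pose commanded when the call began, along the tool's axes at that moment; what a row does not reach only later rows make up. A row lasts 1/10 s, in which the tool goes at most 50 mm and 8.59 degrees, less where a joint would pass 70% of its speed; a pose out of reach is approached as far as the arm can. A call with a gripper value outside its range is refused whole. OPENING is the opening, from 0 (shut) to 1 (fully open), set as the call begins (- or left out, the last holds). The fingers move at their own pace and stop on an object; the grip force is fixed at half the most. Time passes only in rows, so rows that repeat a pose let the fingers close. It gives the time, the measured TCP pose, the force, the opening and the grip force at its end, in the units of the state.
- r.sense(): the state, without advancing time (a new reading comes with each control period).
- r.capture(name): name is "scene" or "side" or "wrist"; returns a dict with "frame" (420x560x3 uint8, red, green, blue), "vertical_fov" (degrees; the focal length in pixels is half the picture's height over the tangent of half this angle, whatever the lens; pixels are square), "cx", "cy" (the principal point, pixels), "rvec" (rotation vector, rad) and "tvec" (3), from world to camera coordinates, as OpenCV has them. Camera axes: x right, y down, z forward; pixel columns grow to the right and rows downward; lengths in m; the calibration is good to about 2 mm. A picture is of the moment at which its call begins. There is no depth.
- r.finish_job(): hands the job in; it is judged then, once.
The state is a dict: "time_s": time; "joints": joint angles; "joint_velocities": joint speeds; "effort": joint torques, N m; "tcp_pos": TCP position; "ee_rot": TCP orientation; "wrist_force": force on the tool from outside, world axes, zero at the start; "moment": the same for the moment, N m; "gripper_width": opening from 0.0 (shut) to 1.0 (fully open); "gripper_force": force on a finger pad.
Only numpy, scipy, OpenCV 4.12 (cv2) and the standard library are available. Lean on these libraries where they do the work, as an engineer would, in place of code of your own. Each camera call takes 0.05 s, during which the arm holds its last target. There are 200 camera calls.

## Task

Lay the short thick wood block flat and square in the pocket of the clamping jig and let go of it. Then take the jig's spring-return dial by its bar, turn it clockwise past the first two clicks to the third, so that the jaw clamps the block, and keep it there: the program finishes while still holding the dial against its spring. Leave the other things on the bench where they are.

Things in the scene. Friction and masses are not known exactly. Their poses are not given: they have to be found in the camera images.
- block_center (a point): centre (17.5 mm above its underside) of the loose wood block to clamp: plain sawn wood, 70 x 50 x 35 mm (its x, y, z), lying on its 70 x 50 face on the bench at any yaw, about 0.09 kg. It is the shortest and thickest of the offcuts.
- pocket (a point): centre of the pocket's floor, 10 mm above the bench; axes as the jig's. The pocket is open above, 74 mm (x) by 54 mm (y), 2 mm more than the block on every side; wooden walls 14 mm high (tops 24 mm above the bench), 8 mm thick. A seated block's centre is 17.5 mm above this point and it stands 21 mm out of the pocket. The dial-side wall has a 28 mm gap for the jaw.
- dial_grip (a point): middle of the dial's grip bar, on the dial's axis, 47.5 mm above the bench. The bar is black, 56 mm long (point x, a small pointer at its +x end), 16 mm thick (point y: grip across this), 28 mm tall (33.5 to 61.5 mm above the bench), over a hub 20 mm and a steel disc 54 mm across, which tops out 26.5 mm above the bench. The axes turn with the dial.
- dial (a joint): turn of the dial in rad, clockwise seen from above. 0 = rest, pointer 0.6 rad counter-clockwise of the jig's x axis; clicks at 0.4, 0.8, 1.2, a dark mark on the plate for rest and for each; hard stop at 1.5. Let go, it springs back to 0 from anywhere (0.04 to 0.05 N m, up to 0.06 more while the jaw presses, detents about +-0.02). It drives the jaw 12 mm a radian.
- jaw: small steel spring nose, 20 mm wide, that comes through the gap in the pocket's wall as the dial turns and pushes the block in +y of the jig against the far wall. It clamps the block only past the second click and presses with about 3 to 4 N at the third.
- flat_offcut: bystander: flat wood offcut 90 x 60 x 19 mm; origin at the centre of its underside
- tub: bystander: lidded screw tub 79 mm across, 68 mm high; origin at the centre of its underside
- jig: the clamping jig, fixed to the bench: plywood plate 108 mm (x) by 180 mm (y), 10 mm thick, with pocket, jaw and dial on it. Origin on the bench top, 3 mm to -y of the plate's middle; x away from the robot, y to the left, turned by a yaw of up to 0.3 rad; z up. The pocket's centre is at y = +52 mm, the dial's axis at y = -50 mm.
Not all that is in view belongs to the job. There is more than one size of the part that bears block_center; the job needs the larger.

How it is judged (in metres and radians):
On the way, in this order (a step that is already met when the one before it is completed fails the run):
1. the block lies flat and square in the pocket, let go, with the dial still at rest (x of block_center in the frame of pocket between -0.004 and 0.004 m and y of block_center in the frame of pocket between -0.004 and 0.004 m and z of block_center in the frame of pocket below 0.0195 m and angle between block_center's own z axis and vertical below 0.05 rad and contact force between the fingers and block below 0.1 N and value of joint dial below 0.2 rad), for 0.2 s.
2. the dial is on its third click (value of joint dial between 1.05 and 1.35 rad), for 0.3 s.
At the end, for the whole second after the job is handed in: The fingers hold the dial within 0.15 rad of its third click (1.2 rad); the jaw presses the block with over 0.8 N; the block, untouched by the robot, lies in the pocket: under 2 mm above its seat, tilt under 0.05 rad, centred within 4.5 mm, square within 0.08 rad (all of step 2 and contact force between the fingers and dial above 0.5 N and contact force between jaw and block above 0.8 N and contact force between the arm and block below 0.1 N and x of block_center in the frame of pocket between -0.004 and 0.004 m and y of block_center in the frame of pocket between -0.004 and 0.0045 m and z of block_center in the frame of pocket below 0.0195 m and angle between block_center's own z axis and vertical below 0.05 rad and angle between the x axis of block_center and the x axis of pocket, either way round below 0.08 rad); the arm keeps its last pose, push and grip.
It fails at once if the flat offcut or the tub is moved more than 30 mm (distance of any of flat_offcut, tub from where it was at the start of the episode above 0.03 m).
It also fails if it takes over 50 s, if anything falls off the work surface, if the arm or the gripper's body presses on something with over 40 N, if the wrist force passes 120 N, or if a joint passes its speed limit or range.

## Working session

There is one attempt and no reset: what is moved stays moved. The work goes in short steps, Python scripts to look and compute and a shell command to move; the robot and the scene stay as the last step left them, time stands still between calls to the robot, and variables do not carry over. Pictures are saved under pics/ and viewed, at most 10 in all, crops included, and the job is handed in when it is done.

```bash
ls; mkdir -p pics; python3 - <<'E'
from station import r
import cv2,pickle
d={}
for n in("scene","side","wrist"):
    c=r.capture(n); d[n]=c; cv2.imwrite(f"pics/{n}0.png",c["frame"][:,:,::-1]); print(n,c["vertical_fov"],c["cx"],c["cy"],c["rvec"],c["tvec"])
pickle.dump(d,open("c0.pkl","wb"))
print(r.sense())
E
```

```text
pics
scene 45.620937628483446 279.7198943791492 209.07149848948364 [ 0.80812684 -2.63741897  0.99354584] [0.63187709 0.1254131  0.8251914 ]
side 52.17825700103053 277.4619796202026 216.83642766715553 [ 0.19317871 -2.73604359  1.44572911] [ 0.6186411  -0.03561624  1.06972327]
wrist 71.44615730114239 280.54688771793104 204.22883366433442 [-1.73851648  2.36490201  0.36508078] [ 0.6244337  -0.03743333  0.39406934]
{'time_s': 0.15, 'joints': array([ 8.74682071e+01,  2.20825952e+01,  3.97922561e-01, -2.09105722e-02,
       -6.84108698e+01, -1.48155619e+01]), 'joint_velocities': array([-0.05027738, -0.11434412,  0.28230617,  0.02800998, -0.02712823,
       -0.05497765]), 'effort': array([-1.27858435e-03, -3.91051912e+01,  1.87586778e+01,  4.22235399e+00,
        1.23949803e-02, -1.39522590e-04]), 'tcp_pos': array([0.18624042, 0.59625865, 0.29139037]), 'ee_rot': array([[ 9.54474582e-01, -2.98291974e-01, -4.12683898e-04],
       [-2.98292243e-01, -9.54473160e-01, -1.65088823e-03],
       [ 9.85510039e-05,  1.69883126e-03, -9.99998552e-01]]), 'wrist_force': array([0.70502035, 0.0455367 , 0.30008759]), 'moment': array([-0.01045945, -0.02516118,  0.05532415]), 'gripper_force': 0.0, 'gripper_width': 1.002765028415294}
```

View pics/scene0.png

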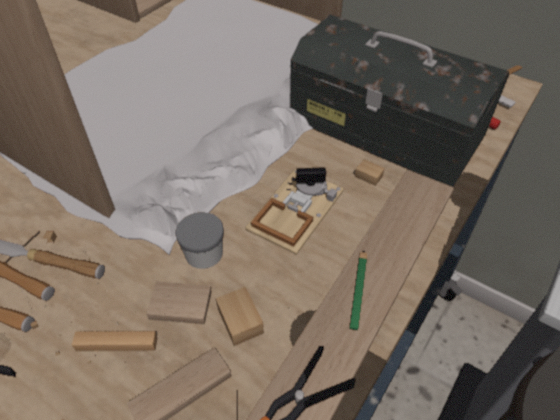

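View pics/side0.png

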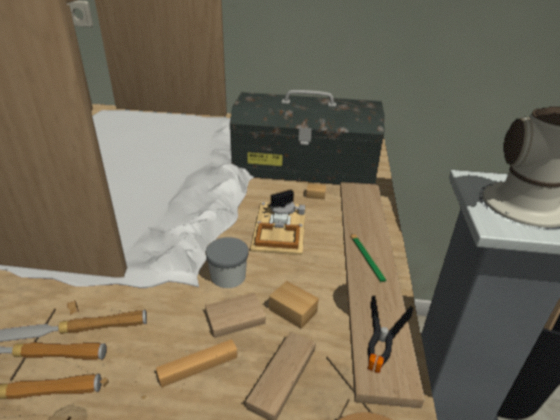

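The scene view shows the large block at about (240,315), the flat offcut at (180,302) and the tub at (200,240). The jig is at (297,208) with the black dial bar at (311,175), and the small decoy block is at (369,172). In the side view the block is at (294,303), the jig at (279,227) and the dial at (282,198). I'll enlarge crops to pick corners.

```bash
python3 - <<'E'
import pickle,cv2,numpy as np
d=pickle.load(open("c0.pkl","rb"))
def crop(n,x,y,w,h,s=4):
    im=cv2.resize(d[n]["frame"][y:y+h,x:x+w,::-1],None,fx=s,fy=s,interpolation=cv2.INTER_CUBIC)
    for k in range(0,w,10): cv2.putText(im,str(x+k),(k*s,8),0,.3,(0,0,255),1); cv2.line(im,(k*s,8),(k*s,14),(0,0,255),1)
    for k in range(0,h,10): cv2.putText(im,str(y+k),(0,k*s+4),0,.3,(255,0,0),1)
    return im
a=np.hstack([crop("scene",245,160,100,90),crop("scene",200,280,100,90)])
b=np.hstack([crop("side",235,182,100,75,4),crop("side",245,270,100,75,4)])
cv2.imwrite("pics/crops.png",np.vstack([a,b])[:600+60])
im=np.vstack([a,b]); print(im.shape)
cv2.imwrite("pics/crops.png",cv2.resize(im,(800,600)) if im.shape[0]>600 else im)
E
```

```text
(660, 800, 3)
```

View pics/crops.png

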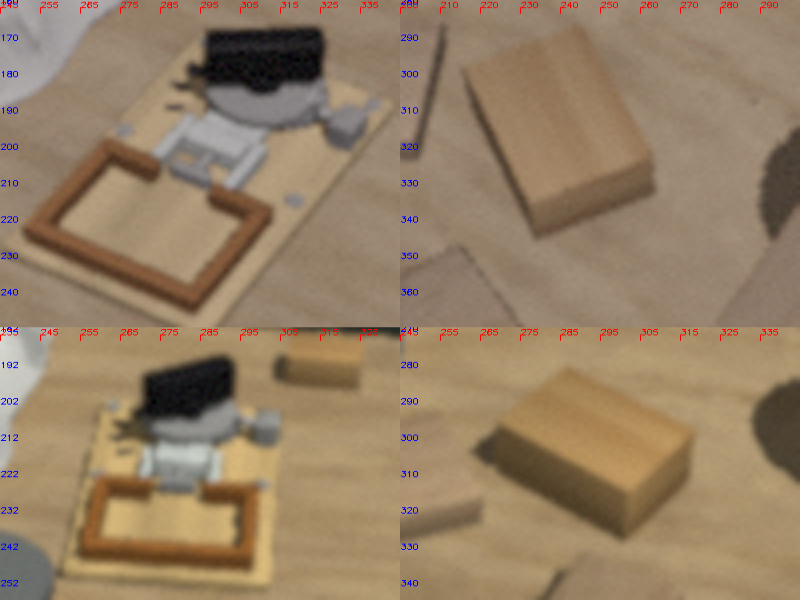

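View pics/wrist0.png

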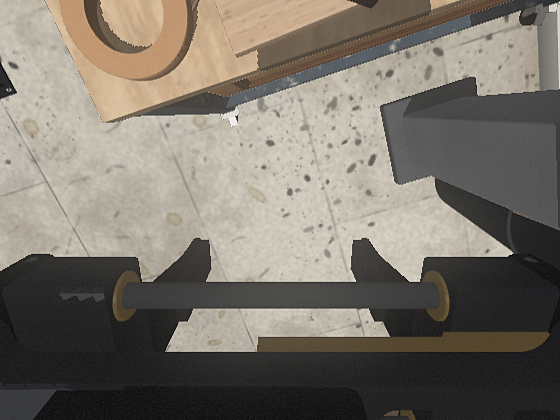

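The crops show the block's top corners in the scene at about (216,299), (245,287), (263,323) and (233,338). The pocket's outer wall tops are at (251,222), (293,241), (313,217) and (272,198). The side view agrees. The wrist sees only floor and the bench's edge so far, so I'll cast these as rays.

```bash
cat > h.py <<'E'
import numpy as np,cv2
def K(c):
    f=c["frame"].shape[0]/2/np.tan(np.radians(c["vertical_fov"])/2)
    return np.array([[f,0,c["cx"]],[0,f,c["cy"]],[0,0,1]])
def cast(c,px,z):
    R=cv2.Rodrigues(np.array(c["rvec"],float))[0]; t=np.array(c["tvec"],float); C=-R.T@t
    p=np.c_[np.array(px,float).reshape(-1,2),np.ones(np.size(px)//2)]
    v=(np.linalg.inv(K(c))@p.T).T@R
    return (C+v*((z-C[2])/v[:,2])[:,None])[:,:2]
def proj(c,P):
    return cv2.projectPoints(np.array(P,float).reshape(-1,1,3),np.array(c["rvec"],float),np.array(c["tvec"],float),K(c),None)[0].reshape(-1,2)
def rect(P):  # centre, directions of sides 0-1,1-2 (mod 180), lengths
    P=np.array(P); e=np.roll(P,-1,0)-P
    return P.mean(0).round(4),np.degrees(np.arctan2(e[:,1],e[:,0])).round(1),np.linalg.norm(e,axis=1).round(4)
def toolmove(s,pos,yaw_y):
    """shift (mm, tool axes) and rotvec to tcp pos with tool down, y axis of tool along yaw_y (deg)"""
    from scipy.spatial.transform import Rotation as Ro
    R=np.array(s["ee_rot"]); best=None
    for k in(0,180):
        a=np.radians(yaw_y+k); y=np.array([np.cos(a),np.sin(a),0]); z=np.array([0,0,-1.]); x=np.cross(y,z)
        rv=Ro.from_matrix(R.T@np.c_[x,y,z]).as_rotvec()
        if best is None or np.linalg.norm(rv)<np.linalg.norm(best): best=rv
    return (R.T@(np.array(pos)-s["tcp_pos"])*1000).round(1),best.round(4)
E
python3 - <<'E'
import pickle
from h import *
d=pickle.load(open("c0.pkl","rb"))
print("block",rect(cast(d["scene"],[(215.75,299.2),(245,286.9),(263,323.2),(233.2,337.8)],.035)))
print("block side",rect(cast(d["side"],[(269.2,296.9),(287,280.9),(318,299.1),(301.2,314.7)],.035)))
print("walls",rect(cast(d["scene"],[(251.2,222.7),(293.2,241.5),(313,217.2),(272,198.5)],.024)))
f=lambda px,py:(235+px/4,182+(py-327.3)/3.636)
print("walls side",rect(cast(d["side"],[f(82,547),f(252,556),f(256,487),f(92,480)],.024)))
g=lambda px,py:(245+px/4,160+py/3.636)
print("bar top scene",rect(cast(d["scene"],[g(206,30),g(323,30)],.0615)))
for n in("scene","side"): print(n,proj(d[n],[(0,0,0),(.2,.6,0),(.5,0,0),(.7,0,0),(.5,.3,0)]).round().tolist())
print("tub",cast(d["scene"],[(200,228)],.068),"flat",cast(d["scene"],[(180,302)],.019))
E
```

```text
block (array([0.5357, 0.4451]), array([-119.2,  149.3,   62.9,  -30.3]), array([0.0493, 0.0698, 0.0489, 0.0716]))
block side (array([0.5383, 0.4502]), array([-120.2,  147.3,   57.3,  -29.2]), array([0.051 , 0.068 , 0.0469, 0.0658]))
walls (array([0.588 , 0.2506]), array([-175.6,  -89.5,    2.4,   92.2]), array([0.0848, 0.0656, 0.0867, 0.0685]))
walls side (array([0.5904, 0.2601]), array([-176.4,  -86.7,    4.5,   95.1]), array([0.0866, 0.0664, 0.0886, 0.065 ]))
bar top scene (array([0.5953, 0.1443]), array([-146.,   34.]), array([0.054, 0.054]))
scene [[662.0, 285.0], [393.0, 571.0], [387.0, 167.0], [304.0, 132.0], [309.0, 269.0]]
side [[525.0, 203.0], [524.0, 419.0], [325.0, 186.0], [249.0, 179.0], [319.0, 259.0]]
tub [[0.66918277 0.37198818]] flat [[0.6289455  0.47742526]]
```

```bash
python3 - <<'E'
import pickle
from h import *
from station import r
s=r.sense(); d=pickle.load(open("c0.pkl","rb")); c=d["wrist"]
R=cv2.Rodrigues(np.array(c["rvec"]))[0]; C=-R.T@c["tvec"]
E=s["ee_rot"]; print("cam in tool mm",E.T@(C-s["tcp_pos"])*1000,"fwd in tool",E.T@R[2],"right",E.T@R[0])
print(toolmove(s,(.537,.447,.24),240)); print("post",cast(d["scene"],[(105,212),(60,180)],0), cast(d["scene"],[(300,112),(440,165)],0))
E
```

```text
cam in tool mm [ 83.71280126  -0.5039825  -94.06287041] fwd in tool [-3.03241053e-01  6.25206362e-04  9.52913676e-01] right [ 2.93590190e-04  9.99999799e-01 -5.62671784e-04]
(array([379.3,  37.7,  51.5]), array([ 0.0017, -0.0003,  0.2207]))
post [[0.88434631 0.40385067]
 [1.02162543 0.39509654]] [[ 0.74368236 -0.05291086]
 [ 0.41429625 -0.06594014]]
```

```bash
python3 -m pendant '[[[379,38,51],[0.002,0,0.221]],[[379,38,51],[0.002,0,0.221]],[[379,38,51],[0.002,0,0.221]],[[379,38,51],[0.002,0,0.221]],[[379,38,51],[0.002,0,0.221]],[[379,38,51],[0.002,0,0.221]],[[379,38,51],[0.002,0,0.221]],[[379,38,51],[0.002,0,0.221]],[[379,38,51],[0.002,0,0.221]],[[379,38,51],[0.002,0,0.221]]]' 1 && python3 -m pendant '[[[0,0,0],[0,0,0]],[[0,0,0],[0,0,0]],[[0,0,0],[0,0,0]]]'
python3 - <<'E'
from h import *
from station import r
import pickle
c=r.capture("wrist"); pickle.dump((c,r.sense()),open("c1.pkl","wb")); cv2.imwrite("pics/w1.png",c["frame"][:,:,::-1])
E
```

```text
time_s: 1.15
tcp_pos: [0.5372, 0.4465, 0.2402]
ee_rot: [[0.865, -0.502, -0.0], [-0.502, -0.865, 0.001], [-0.001, -0.0, -1.0]]
wrist_force: [-1.4, 0.0, -0.1]
gripper_width: 0.996
gripper_force: 0.0
time_s: 1.45
tcp_pos: [0.5357, 0.4482, 0.2418]
ee_rot: [[0.867, -0.499, 0.001], [-0.499, -0.867, 0.002], [-0.0, -0.003, -1.0]]
wrist_force: [0.8, -0.2, -0.1]
gripper_width: 1.002
gripper_force: 0.0
```

View pics/w1.png

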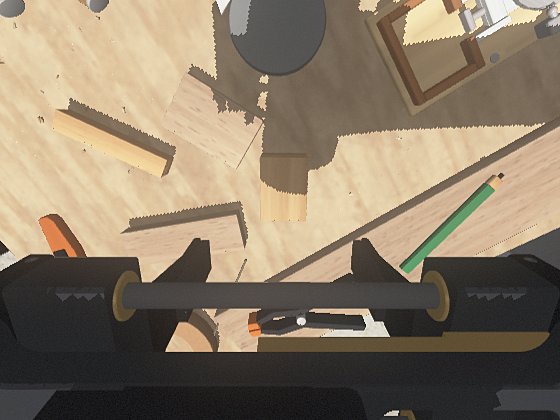

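The wrist view shows the block at about (261–307, 154–220), nearly square to the image and half in the arm's shadow. The jig's pocket is at the top right around (430,60). I'll measure its edges from gradients.

```bash
python3 - <<'E'
from h import *
import pickle
c,s=pickle.load(open("c1.pkl","rb")); g=cv2.GaussianBlur(c["frame"],(3,3),0).astype(int)
d=lambda a:np.abs(a).sum(-1)
for y in range(158,220,6):
    gx=d(g[y,2:]-g[y,:-2]); print(y,"L",252+gx[251:270].argmax()+0,"R",300+gx[299:315].argmax(),end=" | ")
print()
for x in range(264,306,5):
    gy=d(g[2:,x]-g[:-2,x]); print(x,"T",[ (146+i,gy[145+i]) for i in range(24) if gy[145+i]>40],"B",[(212+i,gy[211+i]) for i in range(18) if gy[211+i]>40])
P=lambda z,o=(0,0):[(s["tcp_pos"][:2]+s["ee_rot"][:2,:2]@np.array(q)).tolist()+[z] for q in((.035,.025),(.035,-.025),(-.035,-.025),(-.035,.025))]
print(proj(c,P(.035)).round().tolist(),proj(c,P(0)).round().tolist())
E
```

```text
158 L 259 R 308 | 164 L 259 R 308 | 170 L 260 R 309 | 176 L 260 R 307 | 182 L 265 R 307 | 188 L 261 R 307 | 194 L 260 R 306 | 200 L 259 R 307 | 206 L 259 R 307 | 212 L 259 R 306 | 218 L 261 R 306 | 
264 T [(152, np.int64(43))] B []
269 T [(152, np.int64(46))] B []
274 T [(152, np.int64(43))] B [(219, np.int64(67)), (221, np.int64(48))]
279 T [(152, np.int64(42))] B []
284 T [(152, np.int64(42))] B []
289 T [(152, np.int64(42))] B [(219, np.int64(59)), (221, np.int64(45))]
294 T [(157, np.int64(45))] B []
299 T [] B [(221, np.int64(49))]
304 T [] B [(221, np.int64(48))]
[[306.0, 161.0], [257.0, 160.0], [259.0, 224.0], [304.0, 224.0]] [[303.0, 156.0], [260.0, 156.0], [261.0, 213.0], [302.0, 213.0]]
```

```bash
python3 -m pendant '[[[4,2,50],[0,0,0]],[[4,2,90],[0,0,0]],[[4,2,125],[0,0,0]],[[4,2,145],[0,0,0]],[[4,2,152],[0,0,0]],[[4,2,152],[0,0,0]],[[4,2,152],[0,0,0]]]' && python3 -m pendant '[[[0,0,0],[0,0,0]],[[0,0,0],[0,0,0]],[[0,0,0],[0,0,0]],[[0,0,0],[0,0,0]],[[0,0,0],[0,0,0]],[[0,0,0],[0,0,0]],[[0,0,0],[0,0,0]]]' 0
python3 - <<'E'
from h import *
from station import r
c=r.capture("side"); cv2.imwrite("pics/s2.png",c["frame"][:,:,::-1])
E
```

```text
time_s: 2.2
tcp_pos: [0.5399, 0.4448, 0.0909]
ee_rot: [[0.866, -0.499, 0.003], [-0.499, -0.866, 0.004], [0.001, -0.005, -1.0]]
wrist_force: [0.3, -0.2, 0.4]
gripper_width: 1.005
gripper_force: 0.0
time_s: 2.9
tcp_pos: [0.5394, 0.4437, 0.0893]
ee_rot: [[0.866, -0.5, 0.001], [-0.5, -0.866, 0.002], [-0.0, -0.002, -1.0]]
wrist_force: [0.8, 0.2, 0.3]
gripper_width: 0.573
gripper_force: 30.0
```

```bash
python3 -m pendant '[[[0,0,-30],[0,0,0]],[[0,0,-72],[0,0,0]],[[0,0,-112],[0,0,0]],[[0,0,-112],[0,0,0]]]'; python3 - <<'E'
from h import *
from station import r
s=r.sense(); print(s["tcp_pos"],s["gripper_width"],toolmove(s,(.499,.25,.2),273.5))
E
```

```text
time_s: 3.35
tcp_pos: [0.5416, 0.4458, 0.2089]
ee_rot: [[0.867, -0.499, 0.011], [-0.499, -0.866, 0.011], [0.004, -0.015, -1.0]]
wrist_force: [1.0, 0.6, 0.2]
gripper_width: 0.575
gripper_force: 30.0
[0.54161041 0.44577157 0.20892526] 0.5753380243739086 (array([ 60.8, 191. ,   6.2]), array([-0.0138, -0.0082, -0.5836]))
```

```bash
python3 -m pendant '[[[61,191,0],[0,0,-0.584]],[[61,191,0],[0,0,-0.584]],[[61,191,0],[0,0,-0.584]],[[61,191,0],[0,0,-0.584]],[[61,191,0],[0,0,-0.584]],[[61,191,0],[0,0,-0.584]],[[61,191,0],[0,0,-0.584]],[[61,191,0],[0,0,-0.584]],[[61,191,0],[0,0,-0.584]],[[61,191,0],[0,0,-0.584]]]'; python3 - <<'E'
from h import *
from station import r
import pickle
c=r.capture("wrist"); s=r.sense(); pickle.dump((c,s),open("c2.pkl","wb")); cv2.imwrite("pics/w2.png",cv2.resize(c["frame"][:,:,::-1],(800,600),interpolation=cv2.INTER_CUBIC)); print(s["tcp_pos"],s["ee_rot"])
E
```

```text
time_s: 4.35
tcp_pos: [0.4966, 0.2484, 0.2005]
ee_rot: [[0.998, 0.061, 0.0], [0.061, -0.998, 0.002], [0.001, -0.002, -1.0]]
wrist_force: [-0.3, -0.2, -1.4]
gripper_width: 0.571
gripper_force: 30.0
[0.49657457 0.24830495 0.20055367] [[ 9.98146678e-01  6.08515636e-02  5.44762522e-04]
 [ 6.08506252e-02 -9.98145602e-01  1.59927765e-03]
 [ 6.41070861e-04 -1.56316453e-03 -9.99998573e-01]]
```

View pics/w2.png

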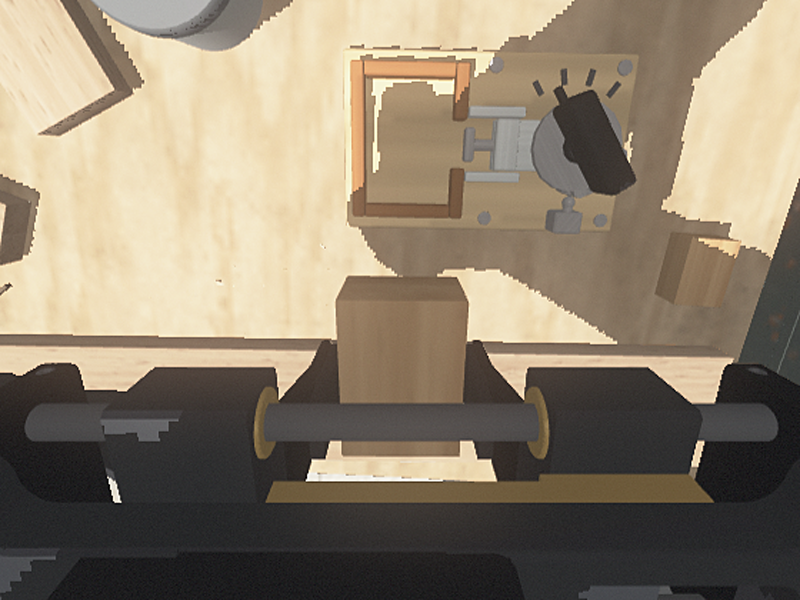

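The wrist view (shown at 1.43x) has the pocket walls spanning about (350–468, 58–217). The dial bar runs from about (578,98) to (615,190), with the pointer at its upper-left end by the leftmost mark. The held block's top front edge is at y≈300, x 337–467. Next I'll fit the wall edges with a colour mask and measure the held block's offset.

```bash
python3 - <<'E'
from h import *
import pickle
c,s=pickle.load(open("c2.pkl","rb")); f=c["frame"]; h=cv2.cvtColor(f,cv2.COLOR_RGB2HSV)
k=1.4286
for n,(x,y) in dict(wallL=(357,140),wallTop=(410,68),wallB=(400,211),wallR=(456,190),ply=(490,60),plyL=(348,140),floor=(410,150),floorlit=(378,100)).items(): print(n,f[int(y/k),int(x/k)],h[int(y/k),int(x/k)])
m=((h[...,1]>145)&(h[...,0]<16)).astype(np.uint8); m[:30]=0;m[160:]=0;m[:,:235]=0;m[:,340:]=0
ys,xs=np.nonzero(m); print(m.sum(),xs.min(),xs.max(),ys.min(),ys.max())
cv2.imwrite("pics/m2.png",cv2.resize(np.hstack([m[30:160,235:340]*255,cv2.cvtColor(f,cv2.COLOR_RGB2GRAY)[30:160,235:340]]),None,fx=3.5,fy=4,interpolation=0))
E
```

```text
wallL [233 176 121] [ 15 123 233]
wallTop [230 173 121] [ 14 121 230]
wallB [132 100  73] [ 14 114 132]
wallR [116  89  64] [ 14 114 116]
ply [247 237 192] [ 25  57 247]
plyL [246 236 197] [ 24  51 246]
floor [159 139 107] [ 18  83 159]
floorlit [250 246 215] [ 27  36 250]Traceback (most recent call last):
  File "<stdin>", line 7, in <module>
    return umr_minimum(a, axis, None, out, keepdims, initial, where)
ValueError: zero-size array to reduction operation minimum which has no identity
```

```bash
cat >> h.py <<'E'
def wallrect(f,box):
    x0,y0,x1,y1=box; h=cv2.cvtColor(f,cv2.COLOR_RGB2HSV); m=np.zeros(f.shape[:2],np.uint8)
    m[y0:y1,x0:x1]=((h[...,1]>98)&(h[...,0]<17))[y0:y1,x0:x1]
    m=cv2.morphologyEx(m,cv2.MORPH_OPEN,np.ones((3,3),np.uint8)); return m
def line(pts):  # robust line, as point, dir
    v=cv2.fitLine(np.array(pts,np.float32),cv2.DIST_HUBER,0,.01,.01).ravel(); return v[2:],v[:2]
def inter(a,b):
    t=np.linalg.solve(np.c_[a[1],-b[1]],b[0]-a[0]); return a[0]+t[0]*a[1]
E
python3 - <<'E'
from h import *
import pickle
c,s=pickle.load(open("c2.pkl","rb")); f=c["frame"]
m=wallrect(f,(238,32,336,160)); ys,xs=np.nonzero(m); print(m.sum(),xs.min(),xs.max(),ys.min(),ys.max())
L=[(np.nonzero(m[y])[0].min()-.5,y) for y in range(52,146)]
R=[(np.nonzero(m[y])[0].max()+.5,y) for y in list(range(52,80))+list(range(122,146))]
T=[(x,np.nonzero(m[:,x])[0].min()-.5) for x in range(258,318,2)]
B=[(x,np.nonzero(m[:,x])[0].max()+.5) for x in range(258,318,2)]
for n,q in zip("LRTB",(L,R,T,B)): print(n,[v[n in"TB"] for v in q][::4])
l,r_,t,b=map(line,(L,R,T,B)); P=[inter(l,t),inter(t,r_),inter(r_,b),inter(b,l)]
W=cast(c,P,.024); print(np.round(P,1).tolist(),rect(W))
Lb=(W-s["tcp_pos"][:2])@s["ee_rot"][:2,:2]*1000; print("pocket in tool",rect(Lb))
# held block: vertical profiles of front edge & side profiles
g=cv2.GaussianBlur(f,(3,3),0).astype(int); D=lambda a:np.abs(a).sum(-1)
for x in range(240,326,12):
    gy=D(g[2:,x]-g[:-2,x]); print(x,[(i+1,gy[i]) for i in range(185,222) if gy[i]>18])
for y in(215,225,232): 
    gx=D(g[y,2:]-g[y,:-2]); print(y,[(i+1,gx[i]) for i in range(225,340) if gx[i]>60])
for x in(250,280,310):
    gy=D(g[2:,x]-g[:-2,x]); print(x,[(i+1,gy[i]) for i in range(308,330) if gy[i]>30])
zt=s["tcp_pos"][2]-.0535
q=[(s["tcp_pos"]+s["ee_rot"]@np.array((a,b_,.0535))) for a,b_ in((.035,-.025),(.035,.025),(-.035,.025),(-.035,-.025))]; print("pred",proj(c,q).round(1).tolist())
E
```

```text
3134 245 328 42 152
L [np.float64(244.5), np.float64(245.5), np.float64(245.5), np.float64(245.5), np.float64(245.5), np.float64(245.5), np.float64(245.5), np.float64(245.5), np.float64(245.5), np.float64(245.5), np.float64(245.5), np.float64(245.5), np.float64(245.5), np.float64(245.5), np.float64(246.5), np.float64(245.5), np.float64(245.5), np.float64(246.5), np.float64(246.5), np.float64(246.5), np.float64(246.5), np.float64(246.5), np.float64(246.5), np.float64(246.5)]
R [np.float64(328.5), np.float64(328.5), np.float64(328.5), np.float64(327.5), np.float64(327.5), np.float64(327.5), np.float64(326.5), np.float64(324.5), np.float64(323.5), np.float64(323.5), np.float64(323.5), np.float64(323.5), np.float64(323.5)]
T [np.float64(41.5), np.float64(41.5), np.float64(41.5), np.float64(41.5), np.float64(42.5), np.float64(42.5), np.float64(42.5), np.float64(42.5)]
B [np.float64(150.5), np.float64(151.5), np.float64(151.5), np.float64(151.5), np.float64(151.5), np.float64(151.5), np.float64(151.5), np.float64(151.5)]
[[245.0, 41.099998474121094], [329.1000061035156, 43.0], [322.2999877
[... 1955 characters left out ...]
)), (235, np.int64(240)), (236, np.int64(107)), (326, np.int64(173)), (327, np.int64(282)), (328, np.int64(177))]
232 [(234, np.int64(141)), (235, np.int64(244)), (236, np.int64(162)), (326, np.int64(266)), (327, np.int64(274)), (328, np.int64(71))]
250 [(309, np.int64(81)), (310, np.int64(31)), (317, np.int64(36)), (318, np.int64(141)), (319, np.int64(206)), (320, np.int64(131)), (321, np.int64(39))]
280 [(309, np.int64(68)), (310, np.int64(33)), (318, np.int64(125)), (319, np.int64(241)), (320, np.int64(173)), (321, np.int64(38))]
310 [(309, np.int64(73)), (318, np.int64(142)), (319, np.int64(265)), (320, np.int64(183))]
pred [[234.8, 207.7], [328.7, 207.8], [322.8, 317.5], [240.2, 317.5]]
```

```bash
python3 -m pendant '[[[0,2,0],[0,0,0.02]],[[0,2,0],[0,0,0.02]],[[0,2,0],[0,0,0.02]],[[0,2,0],[0,0,0.02]],[[0,2,0],[0,0,0.02]],[[0,2,0],[0,0,0.02]],[[0,2,0],[0,0,0.02]],[[0,2,0],[0,0,0.02]]]'
cat >> h.py <<'E'
def sub(prof,lo,hi):  # subpixel gradient peak of colour profile
    g=np.abs(prof[2:].astype(float)-prof[:-2]).sum(-1)[lo-1:hi-1]; i=g.argmax(); w=g[max(0,i-2):i+3]; return lo+(np.arange(max(0,i-2),max(0,i-2)+len(w))*w).sum()/w.sum()
E
python3 - <<'E'
from h import *
from station import r
import pickle
for k in range(3):
    s=r.sense(); c=r.capture("wrist"); f=c["frame"]
    m=wallrect(f,(230,32,336,160))
    L=[(np.nonzero(m[y])[0].min()-.5,y) for y in range(55,140)]
    R=[(np.nonzero(m[y])[0].max()+.5,y) for y in list(range(55,75))+list(range(124,142))]
    T=[(x,np.nonzero(m[:,x])[0].min()-.5) for x in range(256,314,2)]
    B=[(x,np.nonzero(m[:,x])[0].max()+.5) for x in range(256,314,2)]
    l,r_,t,b=map(line,(L,R,T,B)); W=cast(c,[inter(l,t),inter(t,r_),inter(r_,b),inter(b,l)],.024)
    w=(W-s["tcp_pos"][:2])@s["ee_rot"][:2,:2]*1000
    F=[(x,sub(f[:,x],205,214)) for x in range(245,320,3)]; A=[(x,sub(f[:,x],314,324)) for x in range(245,318,3)]
    SL=[(sub(f[y],229,240),y) for y in range(214,236,2)]; SR=[(sub(f[y],322,333),y) for y in range(214,236,2)]
    a,b2,c2,d2=map(line,(F,A,SL,SR)); Q=cast(c,[inter(a,c2),inter(a,d2),inter(b2,d2),inter(b2,c2)],s["tcp_pos"][2]-.0535)
    q=(Q-s["tcp_pos"][:2])@s["ee_rot"][:2,:2]*1000
    print(s["tcp_pos"].round(4),"pocket tool",rect(w),"world",rect(W)[:2]); print("  block tool",rect(q)); 
pickle.dump((c,s),open("c3.pkl","wb"))
CR=cv2.Rodrigues(np.array(c["rvec"]))[0]; print("cam",s["ee_rot"].T@(-CR.T@c["tvec"]-s["tcp_pos"])*1000)
E
```

```text
time_s: 5.2
tcp_pos: [0.4967, 0.2457, 0.2008]
ee_rot: [[0.999, 0.04, 0.001], [0.04, -0.999, 0.002], [0.001, -0.002, -1.0]]
wrist_force: [1.1, -0.3, -0.6]
gripper_width: 0.573
gripper_force: 30.0
[0.4967 0.2457 0.2008] pocket tool (array([93.8486, -0.8952]), array([ 9.030e+01,  1.796e+02, -9.000e+01, -1.000e-01]), array([69.513 , 90.0072, 69.9876, 90.4424])) world (array([0.5904, 0.2504]), array([ -88. , -177.3,   92.3,    2.4]))
  block tool (array([-1.2852, -0.6505]), array([  90.2, -179.3,  -90. ,    0.4]), array([50.1258, 69.7722, 49.6822, 69.9259]))
[0.4967 0.2457 0.2008] pocket tool (array([93.562 , -0.9993]), array([ 9.0e+01, -1.8e+02, -9.0e+01, -1.0e-01]), array([69.679 , 89.5878, 69.4738, 89.6273])) world (array([0.5901, 0.2505]), array([ -87.7, -177.7,   92.3,    2.4]))
  block tool (array([-1.2458, -0.604 ]), array([  90.3, -179.3,  -90. ,    0.2]), array([50.1334, 69.7621, 49.5458, 69.996 ]))
[0.4967 0.2457 0.2008] pocket tool (array([93.6524, -0.9828]), array([ 90.6, 180. , -90. ,  -0.2]), array([69.6937, 89.4694, 69.3963, 90.1988])) world (array([0.5902, 0.2505]), array([ -88.3, -177.7,   92.3,    2.5]))
  block tool (array([-1.2878, -0.6164]), array([  90.1, -179.4,  -90. ,    0.4]), array([50.0989, 69.8136, 49.8578, 69.8936]))
cam [ 83.88487428  -0.51857698 -94.19225336]
```

```bash
python3 -m pendant '[[[50,0,0],[0,0,0]],[[80,0,0],[0,0,0]],[[95,-0.4,0],[0,0,0]],[[95,-0.4,30],[0,0,0]],[[95,-0.4,60],[0,0,0]],[[95,-0.4,75],[0,0,0]],[[95,-0.4,75],[0,0,0]],[[95,-0.4,75],[0,0,0]],[[95,-0.4,75],[0,0,0]],[[95,-0.4,75],[0,0,0]]]'
python3 - <<'E'
from h import *
from station import r
import pickle
d={n:r.capture(n) for n in("side","scene","wrist")}; s=r.sense(); pickle.dump((d,s),open("c4.pkl","wb"))
S=lambda n,x,y,w,h,k:cv2.resize(d[n]["frame"][y:y+h,x:x+w,::-1],None,fx=k,fy=k,interpolation=cv2.INTER_CUBIC)
im=np.hstack([np.vstack([S("side",230,170,80,60,5),S("scene",240,155,80,60,5)]),np.vstack([S("wrist",180,130,200,150,2),S("side",230,200,80,60,5)])]); cv2.imwrite("pics/p4.png",im); print(im.shape)
E
```

```text
time_s: 6.35
tcp_pos: [0.5922, 0.2505, 0.1275]
ee_rot: [[0.999, 0.04, 0.003], [0.04, -0.999, 0.003], [0.003, -0.003, -1.0]]
wrist_force: [-0.2, -0.9, -1.1]
gripper_width: 0.574
gripper_force: 30.0
(600, 800, 3)
```

View pics/p4.png

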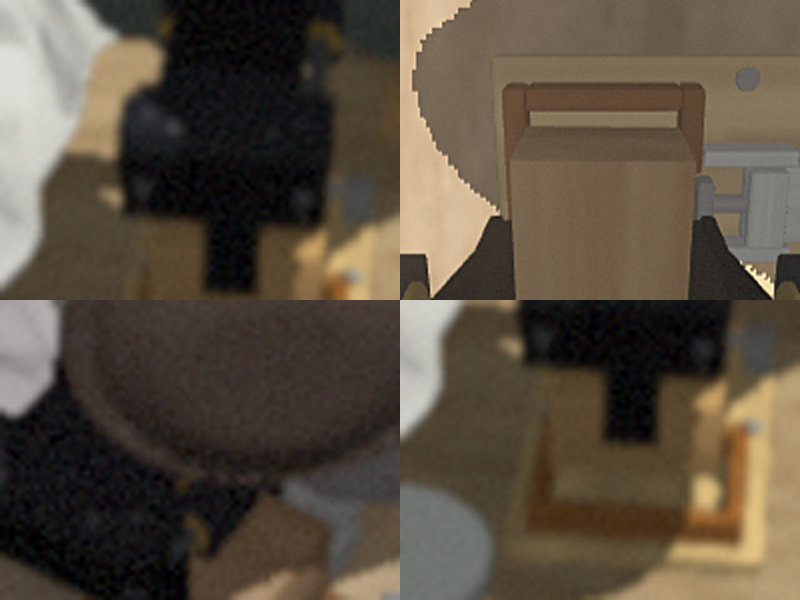

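The wrist crop (top right, 2x from (180,130)) shows the block above the pocket and symmetric between the side walls: walls at 503 and 704, block's lower edge at 526 to 680. I'll check the x fit from the far wall's outer edge (y≈84) against the block's lower front edge (y≈128).

```bash
python3 - <<'E'
from h import *
import pickle
d,s=pickle.load(open("c4.pkl","rb")); c=d["wrist"]; f=c["frame"]
U=[(x,sub(f[:,x],166,179)) for x in range(246,316,5)]; V=[(x,sub(f[:,x],189,199)) for x in range(250,312,5)]; T=[(x,sub(f[:,x],203,216)) for x in range(245,318,5)]
t=lambda P,z:((cast(c,P,z)-s["tcp_pos"][:2])@s["ee_rot"][:2,:2]*1000)
z=s["tcp_pos"][2]; print(s["tcp_pos"])
for n,P,zz in(("wall outer",U,.024),("block bottom",V,z-.0885),("block top",T,z-.0535)): q=t(P,zz); print(n,np.round([p[1] for p in P],1)[::3],np.median(q[:,0]).round(2),np.polyfit(q[:,1],q[:,0],1).round(4))
mid=t([(180+503/2,180),(180+704/2,180)],.024); bb=t([(180+526/2,194),(180+680/2,194)],z-.0885); print("y",mid,bb)
E
```

```text
[0.59185251 0.25025951 0.12685097]
wall outer [170.9 171.1 171.  171.  170.9] 45.31 [-0.     45.3148]
block bottom [192.4 192.9 192.9 193.1 193.2] 33.67 [-1.30000e-02  3.36622e+01]
block top [209.9 210.  210.4 210.2 210.1] 33.75 [-2.8000e-03  3.3745e+01]
y [[ 39.11940629 103.30286251]
 [ 39.19011254 172.47900546]] [[ 33.08322698 104.67489782]
 [ 33.14130971 154.55636142]]
```

```bash
python3 - <<'E'
from h import *
import pickle
d,s=pickle.load(open("c4.pkl","rb")); c=d["wrist"]; f=cv2.GaussianBlur(c["frame"],(9,1),0).astype(int)
p=f[:,255:305].mean(1); g=np.abs(p[2:]-p[:-2]).sum(-1); print([(i+1,round(g[i])) for i in range(160,215)])
t=lambda P,z:((cast(c,P,z)-s["tcp_pos"][:2])@s["ee_rot"][:2,:2]*1000)[:,0].round(1)
y=[(280,v) for v in(171,174,175,176,183,184,185,186,187)]; print(t(y,.010),t(y,.024))
p=f[176:182].mean(0); g=np.abs(p[2:]-p[:-2]).sum(-1); print([(i+1,round(g[i])) for i in range(222,340) if g[i]>12])
p=f[188:192].mean(0); g=np.abs(p[2:]-p[:-2]).sum(-1); print([(i+1,round(g[i])) for i in range(222,340) if g[i]>12])
E
```

```text
[(161, 2), (162, 6), (163, 5), (164, 1), (165, 1), (166, 4), (167, 3), (168, 6), (169, 4), (170, 87), (171, 132), (172, 41), (173, 22), (174, 28), (175, 21), (176, 3), (177, 4), (178, 0), (179, 1), (180, 1), (181, 3), (182, 6), (183, 21), (184, 23), (185, 152), (186, 98), (187, 17), (188, 3), (189, 1), (190, 5), (191, 5), (192, 70), (193, 126), (194, 52), (195, 14), (196, 6), (197, 8), (198, 12), (199, 13), (200, 5), (201, 1), (202, 1), (203, 1), (204, 1), (205, 2), (206, 1), (207, 3), (208, 2), (209, 14), (210, 41), (211, 23), (212, 4), (213, 1), (214, 1), (215, 1)]
[42.6 40.3 39.6 38.9 33.6 32.8 32.  31.3 30.5] [45.3 43.2 42.5 41.8 36.9 36.2 35.5 34.7 34. ]
[(226, 13), (229, 24), (230, 42), (231, 47), (232, 34), (233, 16), (240, 12), (330, 23), (331, 44), (332, 58), (333, 54), (334, 36), (335, 18)]
[(227, 14), (229, 14), (230, 36), (231, 48), (232, 43), (233, 26), (234, 14), (243, 30), (244, 56), (245, 66), (246, 53), (247, 29), (315, 17), (316, 38), (317, 61), (318, 69), (319, 53), (320, 24), (329, 19), (330, 38), (331, 55), (332, 57), (333, 43), (334, 23)]
```

```bash
python3 -m pendant '[[[-0.5,0,8],[0,0,0]],[[-0.5,0,14],[0,0,0]],[[-0.5,0,19],[0,0,0]],[[-0.5,0,23],[0,0,0]],[[-0.5,0,26],[0,0,0]],[[-0.5,0,26],[0,0,0]],[[-0.5,0,26],[0,0,0]],[[-0.5,0,26],[0,0,0]]]'
```

```text
time_s: 7.3
tcp_pos: [0.5912, 0.2501, 0.1]
ee_rot: [[0.999, 0.04, 0.001], [0.04, -0.999, 0.002], [0.001, -0.002, -1.0]]
wrist_force: [-0.5, 0.1, -1.5]
gripper_width: 0.571
gripper_force: 30.0
```

```bash
python3 -m pendant '[[[0,0,1],[0,0,0]],[[0,0,1.5],[0,0,0]],[[0,0,1.5],[0,0,0]],[[0,0,1.5],[0,0,0]],[[0,0,1.5],[0,0,0]]]'
```

```text
time_s: 7.8
tcp_pos: [0.5913, 0.2502, 0.0993]
ee_rot: [[0.999, 0.04, 0.002], [0.04, -0.999, 0.002], [0.002, -0.002, -1.0]]
wrist_force: [-2.1, -0.1, 5.6]
gripper_width: 0.575
gripper_force: 30.0
```

```bash
python3 -m pendant '[[[0,0,0],[0,0,0]],[[0,0,0],[0,0,0]],[[0,0,0],[0,0,0]],[[0,0,0],[0,0,0]]]' 0.75 && python3 -m pendant '[[[0,0,-20],[0,0,0]],[[0,0,-60],[0,0,0]],[[-40,0,-100],[0,0,0]],[[-90,0,-100],[0,0,0]],[[-90,0,-100],[0,0,0]],[[-90,0,-100],[0,0,0]],[[-90,0,-100],[0,0,0]],[[-90,0,-100],[0,0,0]]]'
python3 - <<'E'
from h import *
from station import r
import pickle
c=r.capture("wrist"); s=r.sense(); pickle.dump((c,s),open("c5.pkl","wb")); cv2.imwrite("pics/w5.png",cv2.resize(c["frame"][10:190,180:480,::-1],None,fx=2.6,fy=2.6,interpolation=cv2.INTER_CUBIC)); print(s["tcp_pos"])
E
```

```text
time_s: 8.2
tcp_pos: [0.5911, 0.25, 0.098]
ee_rot: [[0.999, 0.04, 0.0], [0.04, -0.999, 0.002], [0.0, -0.002, -1.0]]
wrist_force: [0.8, -0.0, 0.4]
gripper_width: 0.734
gripper_force: 0.0
time_s: 9.0
tcp_pos: [0.5022, 0.2465, 0.1978]
ee_rot: [[0.999, 0.04, 0.001], [0.04, -0.999, 0.002], [0.001, -0.002, -1.0]]
wrist_force: [0.8, -0.5, -0.1]
gripper_width: 0.749
gripper_force: 0.0
[0.50212651 0.2464661  0.19767862]
```

View pics/w5.png

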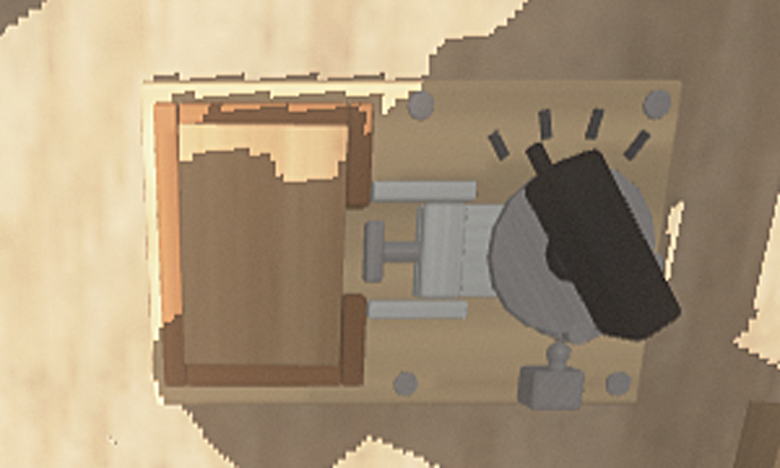

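The block sits flat and square inside the walls, and the jaw is retracted. The dial bar is at rest, with its right-hand top edge running from about (600,152) to (680,310) in the crop. I'll check the dial's axis and bar direction with that edge.

```bash
python3 - <<'E'
from h import *
from station import r
import pickle
c,s=pickle.load(open("c5.pkl","rb"))
P=cast(c,[(180+a/2.6,10+b/2.6) for a,b in((600,152),(680,310))],.0615); e=P[0]-P[1]; print("edge",P.round(4),np.degrees(np.arctan2(e[1],e[0])),np.linalg.norm(e))
jy=np.radians(2.4); ax=np.array([.590,.2501])-.102*np.array([-np.sin(jy),np.cos(jy)]); print("axis",ax)
u=e/np.linalg.norm(e); v=ax-P.mean(0); print("axis rel edge mid: along",v@u*1000,"across",(u[0]*v[1]-u[1]*v[0])*1000)
D=cast(c,[(180+a/2.6,10+b/2.6) for a,b in((490,255),)],.0265); print("disc left",D)
s=r.sense(); print(s["joints"].round(1),s["tcp_pos"]); print(toolmove(s,(*ax,.17),126.8))
E
```

```text
edge [[0.6193 0.1579]
 [0.5779 0.1269]] 36.82864575544237 0.05162972103722566
axis [0.59427132 0.14818947]
axis rel edge mid: along -0.006974549240626411 across 7.232683435988207
disc left [[0.59180153 0.17487885]]
[ 42.7  20.7 -16.4  -0.  -52.8  49.6] [0.50212651 0.2464661  0.19767862]
(array([ 88.2, 101.9,  27.6]), array([-0.0012, -0.0009, -0.6028]))
```

```bash
python3 -m pendant '[[[88,102,28],[0,0,-0.603]],[[88,102,28],[0,0,-0.603]],[[88,102,28],[0,0,-0.603]],[[88,102,28],[0,0,-0.603]],[[88,102,28],[0,0,-0.603]],[[88,102,28],[0,0,-0.603]],[[88,102,28],[0,0,-0.603]],[[88,102,28],[0,0,-0.603]],[[88,102,28],[0,0,-0.603]],[[88,102,28],[0,0,-0.603]]]' 0.42; python3 - <<'E'
from h import *
from station import r
import pickle
c=r.capture("wrist"); s=r.sense(); pickle.dump((c,s),open("c6.pkl","wb")); print(s["tcp_pos"],toolmove(s,(.5943,.1482,.102),126.8))
cv2.imwrite("pics/w6.png",c["frame"][60:420,:,::-1])
E
```

```text
time_s: 10.05
tcp_pos: [0.5931, 0.1482, 0.1704]
ee_rot: [[0.8, 0.6, 0.001], [0.6, -0.8, 0.002], [0.002, -0.001, -1.0]]
wrist_force: [0.7, 0.3, 0.0]
gripper_width: 0.423
gripper_force: 0.0
[0.59314244 0.14822656 0.17038123] (array([ 0.8,  0.8, 68.4]), array([-0.0009, -0.002 ,  0.0012]))
```

View pics/w6.png

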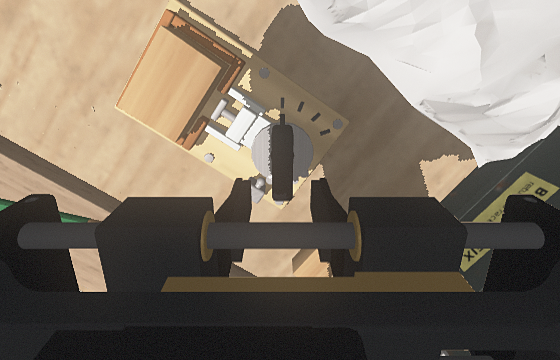

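The wrist view shows the bar upright at x≈283, centred between the fingers (inner edges ≈250 and 313) and parallel to them. I'll descend and grip.

```bash
python3 -m pendant '[[[1,1,25],[0,0,0]],[[1,1,45],[0,0,0]],[[1,1,58],[0,0,0]],[[1,1,65],[0,0,0]],[[1,1,68],[0,0,0]],[[1,1,68],[0,0,0]],[[1,1,68],[0,0,0]]]' && python3 -m pendant '[[[0,0,0],[0,0,0]],[[0,0,0],[0,0,0]],[[0,0,0],[0,0,0]],[[0,0,0],[0,0,0]],[[0,0,0],[0,0,0]]]' 0
```

```text
time_s: 10.8
tcp_pos: [0.5952, 0.1481, 0.1031]
ee_rot: [[0.8, 0.6, 0.002], [0.6, -0.8, 0.002], [0.003, -0.001, -1.0]]
wrist_force: [1.1, -0.6, -0.4]
gripper_width: 0.422
gripper_force: 0.0
time_s: 11.3
tcp_pos: [0.5948, 0.148, 0.1026]
ee_rot: [[0.8, 0.6, 0.001], [0.6, -0.8, 0.002], [0.002, -0.001, -1.0]]
wrist_force: [-0.6, 1.1, 1.0]
gripper_width: 0.191
gripper_force: 30.0
```

```bash
python3 -m pendant '[[[0,0,0],[0,0,0.1]],[[0,0,0],[0,0,0.2]],[[0,0,0],[0,0,0.3]],[[0,0,0],[0,0,0.4]],[[0,0,0],[0,0,0.5]],[[0,0,0],[0,0,0.6]],[[0,0,0],[0,0,0.6]],[[0,0,0],[0,0,0.6]]]'; python3 -c "
from station import r;s=r.sense();print(s['moment'],s['joints'])"
```

```text
time_s: 12.1
tcp_pos: [0.5948, 0.1479, 0.1026]
ee_rot: [[0.999, 0.046, 0.001], [0.046, -0.999, 0.002], [0.001, -0.002, -1.0]]
wrist_force: [-0.2, -0.9, 2.9]
gripper_width: 0.187
gripper_force: 30.0
[-0.0199722   0.18700314  0.0503253 ] [ 29.05175445  31.69243496 -13.98470526  -0.082407   -44.21119183
  63.61609904]
```

Low forces and a spring moment of about 0.05 N m, so I'll continue to the third click.

```bash
python3 -m pendant '[[[0,0,0],[0,0,0.1]],[[0,0,0],[0,0,0.2]],[[0,0,0],[0,0,0.3]],[[0,0,0],[0,0,0.4]],[[0,0,0],[0,0,0.5]],[[0,0,0],[0,0,0.6]],[[0,0,0],[0,0,0.61]],[[0,0,0],[0,0,0.61]],[[0,0,0],[0,0,0.61]],[[0,0,0],[0,0,0.61]]]'; python3 - <<'E'
from h import *
from station import r
c=r.capture("wrist"); w=c["frame"][:230,:,::-1]
s=r.sense(); print(s["moment"],"tool x deg",np.degrees(np.arctan2(*s["ee_rot"][1::-1,0])))
cv2.imwrite("pics/w7.png",cv2.resize(w[0:230,100:460],None,fx=2.2,fy=2.2,interpolation=cv2.INTER_CUBIC))
E
```

```text
time_s: 13.1
tcp_pos: [0.5948, 0.1478, 0.1025]
ee_rot: [[0.844, -0.536, 0.001], [-0.536, -0.844, 0.002], [-0.0, -0.002, -1.0]]
wrist_force: [-1.1, -1.5, 4.6]
gripper_width: 0.187
gripper_force: 30.0
[-0.39894989  0.25877001  0.06672751] tool x deg -32.41376216748892
```

View pics/w7.png

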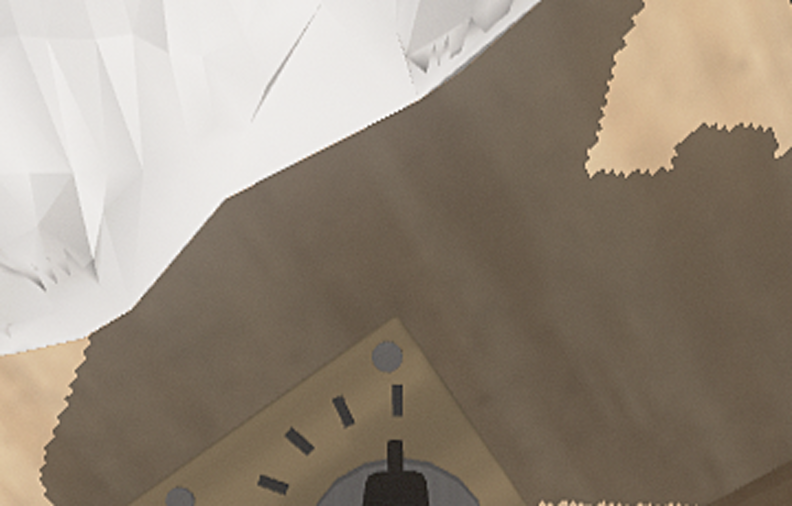

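The pointer lines up with the last mark (third click, at (397,400) in the crop). I'll hold for half a second and hand in.

```bash
python3 -m pendant '[[[0,0,0],[0,0,0]],[[0,0,0],[0,0,0]],[[0,0,0],[0,0,0]],[[0,0,0],[0,0,0]],[[0,0,0],[0,0,0]]]' && python3 -c "
from station import r
print(r.finish_job())"
```

```text
time_s: 13.65
tcp_pos: [0.5948, 0.1478, 0.1025]
ee_rot: [[0.844, -0.536, 0.001], [-0.536, -0.844, 0.002], [-0.0, -0.002, -1.0]]
wrist_force: [-1.1, -2.8, 5.0]
gripper_width: 0.194
gripper_force: 30.0
the job is handed in; nothing more can be done
None
```

I laid the block square in the pocket, turned the dial to its third click and handed the job in at about 13.7 s with the gripper still holding the bar; no verdict came back, and I did not measure the jaw's force or look at the block again after clamping.

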